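Find the clamp that still bites

ROBOT

A 6-joint arm with a two-finger parallel gripper is mounted at the origin on a cart in front of the work surface, level with it; the furniture and walls round the work are solid. World frame = base frame: x ahead of the robot, y to its left, z up, the work surface at z = 0. Lengths are in m, angles in rad, forces in N, time in s.
With the tool pointing down it reaches from about 0.375 to 0.925 m from the base axis. Payload 5.7 kg.
Tool frame: the origin (TCP) lies at the very end of the fingers, on their centre line; the grasp point (between the pads) lies 19 mm behind it (bot.grasp_offset is the y of the grasp point in the tool frame, in m); y points along the fingers, z is the direction in which the jaws open and shut, and the axes are right-handed (so a half turn about y gives the same grasp; the last joint's range is limited). The gripper opens to 88 mm and grips with 3 to 60 N. Pads are 20 mm wide; open, the fingers measure 115 mm over their backs; the gripper's body (75 mm by 178 mm) begins 61 mm behind the grasp point.
Start: joints at [-1.359, 0.359, 1.51, -0, 1.272, -0.115], TCP at [0.193, -0.568, 0.223] pointing down, gripper open.
Joint ranges: [-2.97, 2.97], [-1.01, 2.36], [0.21, 2.38], [-0.96, 4.11], [0.2, 2.71], [-2.98, 2.98]. Speed limits (rad/s): [2.39, 2.39, 3.14, 3.14, 3.14, 3.14].

INTERFACE

Orientations are given as a unit quaternion [x, y, z, w].
In Python, from workcell import telemetry, read_camera, camera_params, workorder, bot gives the robot as it stands. The module is installed in compiled form; this text tells all that it offers.
- The arm moves only by the tool arm_command, never from a script. Its arguments are lists of equal length, an entry for each row: "travel": the shift along the tool's x, y, z in mm, a list of three; "yaw": the turn about the tool's y in degrees; "fingers": the closure, from 0 (fully open) to 1 (shut). A call has 1 to 12 rows; each row is the pose to reach, as a shift and turn from the pose commanded when the call began, along the tool's axes at that moment; what a row does not reach only later rows make up. A row lasts 1/12 s, in which the tool goes at most 41.7 mm and 7.16 degrees, less where a joint would pass 70% of its speed; a pose out of reach is approached as far as the arm can. A call with a gripper value outside its range is refused whole. The fingers move at their own pace and stop on an object; "force" is the grip in N (left out, the last holds). Time passes only in rows, so rows that repeat a pose let the fingers close. It gives the time, the measured TCP pose, the force and the opening at its end, in the units of the state.
- telemetry.read_state(): the state, without advancing time (a new reading comes with each control period).
- read_camera(name): name is "scene" or "top"; returns the picture (400x640x3 uint8, red, green, blue); there is no depth.
- camera_params(name): a dict with "intrinsics" (3x3 intrinsics, pixels), "rvec" (rotation vector, rad) and "tvec" (3), from world to camera coordinates, as OpenCV has them. Camera axes: x right, y down, z forward; pixel columns grow to the right and rows downward; lengths in m; the calibration is good to about 2 mm. A picture is of the moment at which its call begins. camera_params takes no time and is no camera call.
- workorder.hand_in(): hands the job in, once; it reports no verdict.
The state is a dict: "t": time; "joint_positions": joint angles; "dq": joint speeds; "joint_efforts": joint torques, N m; "tool_pos": TCP position; "orientation": TCP orientation; "force": force on the tool from outside, world axes, zero at the start; "torque": the same for the moment, N m; "finger_gap": finger opening in m.
Only numpy, scipy, OpenCV 4.12 (cv2) and the standard library are available. Lean on these libraries where they do the work, as an engineer would, in place of code of your own. Each camera call takes 0.05 s, during which the arm holds its last target. There are 200 camera calls.

TASK

Of the three look-alike spring clamps on the wooden strip only one still has a strong spring: find it by squeezing their handles, and clip it over the dark packing in the middle of the upright board's top edge so that its pads bite on the packing. Put the two tired clamps in the wooden tray. Squeeze no harder than it takes to open a clamp, do not lean hard on the board, and leave the other things where they are.

Things in the scene. Friction and masses are not known exactly. Their poses are not given: they have to be found in the camera images.
- clamp_strip: upright strip of light wood, 12 mm thick, 270 long, on a dark foot 60x280x16; top edge 75 above the table. Origin under its centre; y along the strip, x through its thickness. Three spring clamps that look alike sit astride it 80 apart. Clamp: two bent steel halves on a pin with a coil, black handles up, padded jaws down; 110 tall, 21 wide along the pin, 90 g. The strip is fixed.
- seat_1 (a point): place of one clamp's pin on the strip: a clamp sits here at the start, upright, coil on the edge, pin along y and its middle within 5 mm of here. All in mm: the flat black grips run from 22 to 61 above the pin, splayed 10 degrees each; outside they are 46 apart at 22, 53 at 42 and 59 at the tips; coil radius 7; pads 19 wide, 32 to 48 below the pin; jaw ends 51 below it.
- seat_2 (a point): place of one clamp's pin on the strip: a clamp sits here at the start, upright, coil on the edge, pin along y and its middle within 5 mm of here. Squeezed to 39 mm at 42 above the pin the two grips stand parallel, flat on the fingers, and the jaws gape 25 mm; this holds it best. The handles stop near 28 mm. Let go, the spring shuts the jaws; on nothing they stop 7 mm apart, handle tips 66 apart.
- seat_3 (a point): place of one clamp's pin on the strip: a clamp sits here at the start, upright, coil on the edge, pin along y and its middle within 5 mm of here. One clamp, at a seat drawn anew each time, is strong: its handles do not give to 10 N on each side (it stays over 50 mm wide), 19 to 23 N opens it to 39 mm, and it bites 12 N a pad. The others are tired: 4 to 7 N opens them to 39 mm, bite 3 N.
- board: white primed panel on a thin backing, 6 thick and 225 wide, upright in a wooden block 85x190 and 41 high; top edge 170 above the table. Origin under its centre, y along the panel's width, x through its thickness (white face to -x). Fixed.
- packing: pair of dark hardwood pieces, 56 wide and 55 tall, on both faces of the board at the middle of its top edge, flush with the edge; 12 thick with the board between. Origin at the middle of the top edge, axes as the board's. A clamp pushed fully home here has its pin 6.5 above this point. Fixed to the board.
- tray: open wooden tray, 200 (x) by 240 (y), 45 high, walls and floor 6 thick. Origin under its centre. Fixed.
- dipper: bystander: round tin cup with a brown medium in it, 50 across, 21 high; origin under its centre
- rubber_block: bystander: grey kneaded eraser, 26x42x12; origin under its centre
- sanding_block: bystander: brown cork sanding block, 40x70x24; origin under its centre
- charcoal: bystander: stick of charcoal, 9 thick, 79 long; origin under its middle

How it is judged:
By the outcome, as a careful person would: the job done as asked, in the order asked, and still so for the second after the job is handed in, with the robot touching nothing.
It also fails if it takes over 72 s, if anything falls off the work surface, if the arm or the gripper's body presses on something with over 40 N, if the wrist force passes 120 N, or if a joint passes its speed limit or range.

## Working session

There is one attempt and no reset: what is moved stays moved. The work goes in short steps, Python scripts to look and compute and a tool call to move; the robot and the scene stay as the last step left them, time stands still between calls to the robot, and variables do not carry over. Pictures are saved under pics/ and viewed, about 8 in all and at most 12, crops included, and the job is handed in when it is done.

Besides the shell and the picture viewer there is one more tool, called after "Request:" as name([rows], argument=value, ...), one row to a line, values as JSON. arm_command: Moves the arm, as the interface text tells. Its arguments: {"type":"object","properties":{"travel":{"type":"array","items":{"type":"array","items":{"type":"number"}}},"yaw":{"type":"array","items":{"type":"number"}},"fingers":{"type":"array","items":{"type":"number"}},"force":{"type":"number"}},"required":["travel","yaw","fingers"]}

```bash
mkdir -p pics; ls; cat > h.py <<'E'
import numpy as np, cv2
from workcell import telemetry, read_camera, camera_params, bot
from scipy.spatial.transform import Rotation as R
def cam(n):
    p=camera_params(n);K=np.array(p["intrinsics"]);return K,np.array(p["rvec"],float),np.array(p["tvec"],float)
def ray(n,uv):
    K,r,t=cam(n);M=cv2.Rodrigues(r)[0];d=M.T@np.linalg.solve(K,[uv[0],uv[1],1]);return -M.T@t.ravel(),d/np.linalg.norm(d)
def onz(n,uv,z):
    o,d=ray(n,uv);return o+d*(z-o[2])/d[2]
def tri(a,b):
    (o1,d1),(o2,d2)=ray("scene",a),ray("top",b)
    s=np.linalg.lstsq(np.c_[d1,-d2],o2-o1,rcond=None)[0];p,q=o1+s[0]*d1,o2+s[1]*d2
    return (p+q)/2,np.linalg.norm(p-q)
def proj(n,P):
    K,r,t=cam(n);return cv2.projectPoints(np.atleast_2d(np.array(P,float)),r,t,K,None)[0][:,0]
def snap(n,f):
    im=read_camera(n);cv2.imwrite("pics/"+f,im[:,:,::-1]);return im
E
python3 - <<'E'
from h import *
for n in("scene","top"):
    snap(n,n+"0.png");o,d=ray(n,(320,200));print(n,o.round(3),d.round(3),cam(n)[0][0,0])
s=telemetry.read_state();print(s["tool_pos"],s["orientation"],s["force"],s["finger_gap"],bot.grasp_offset)
print(R.from_quat(s["orientation"]).as_matrix().round(3))
E
```

```text
pics
scene [0.023 0.529 0.985] [ 0.445 -0.532 -0.72 ] 455.54274352715015
top [ 0.327 -0.084  1.38 ] [ 0.153  0.003 -0.988] 421.3061567772777
[ 0.19247609 -0.56762119  0.22188036] [-0.11504983  0.69828953 -0.69708774  0.11499542] [0.60785415 0.15027646 0.29464319] 0.0878276496999315 -0.0187
[[-0.947 -0.     0.321]
 [-0.321  0.002 -0.947]
 [-0.    -1.    -0.002]]
```

View pics/scene0.png

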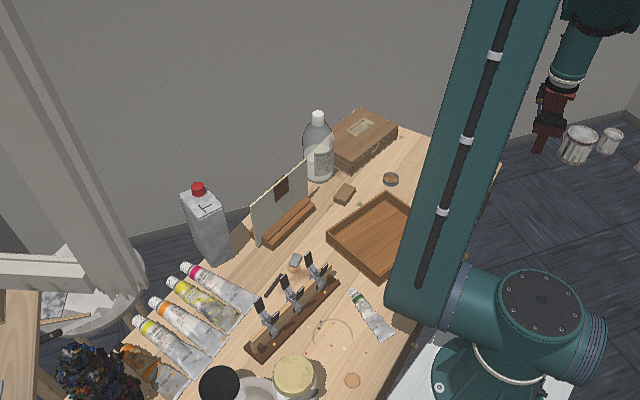

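View pics/top0.png

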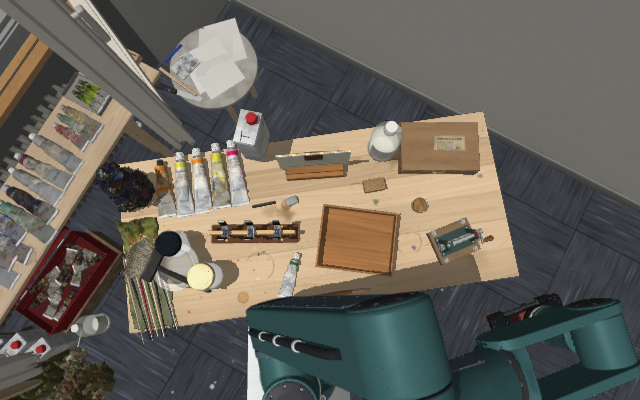

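The scene view shows the strip with three clamps at (245-340, 255-360), board with packing at (282,185) and tray at (378,235). In the top view the strip is at (211-300, 222-243), the board's edge at (277-350, 150-165) and the tray at (317-398, 205-272).

```bash
python3 - <<'E'
import cv2
t=cv2.imread("pics/top0.png")[140:250,205:365]; cv2.imwrite("pics/topc.png",cv2.resize(t,None,fx=5,fy=5,interpolation=cv2.INTER_CUBIC))
s=cv2.imread("pics/scene0.png")[155:365,235:435]; cv2.imwrite("pics/scenec.png",cv2.resize(s,None,fx=2.8,fy=2.8,interpolation=cv2.INTER_CUBIC))
E
```

```text
(no output)
```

View pics/topc.png

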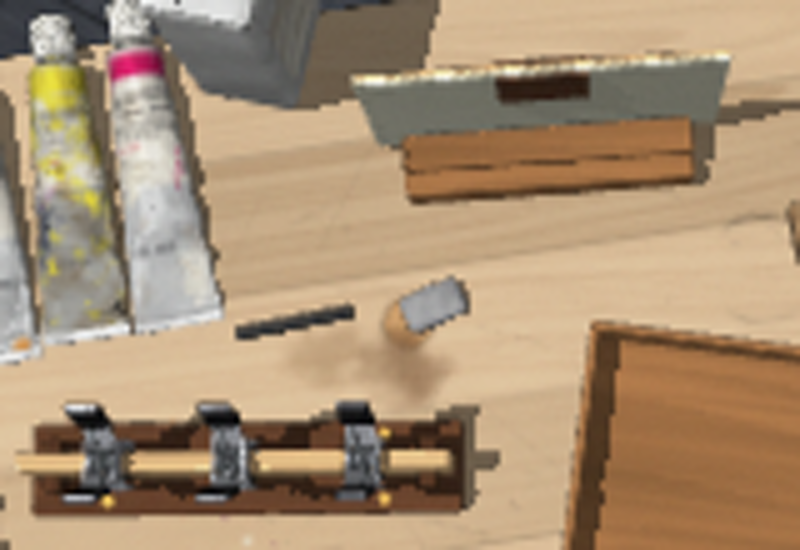

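View pics/scenec.png

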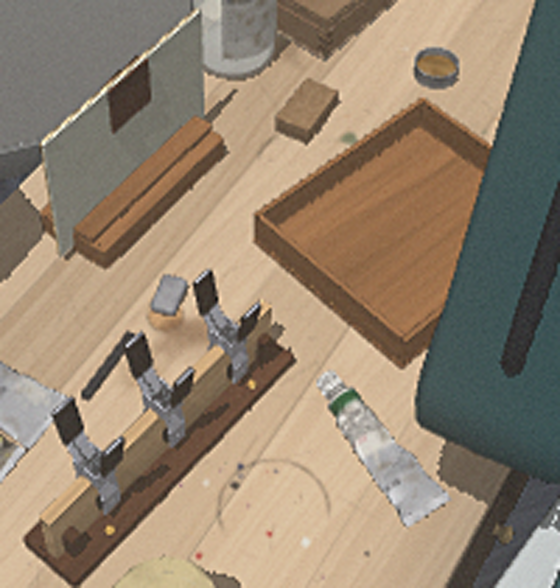

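```bash
python3 - <<'E'
from h import *
T=lambda x,y:(205+x/5,140+y/5)
S=lambda x,y:(235+x/2.8,155+y/2.8)
f=lambda l,P:print(l,P.round(4))
a,b=onz("top",T(18,462),.075),onz("top",T(450,461),.075);f("strip",a);f("",b);print(np.linalg.norm(a-b))
for p in[(35,425),(463,420),(465,512),(33,515)]:f("foot",onz("top",T(*p),.016))
for p in[(102,459),(231,458),(362,458)]:f("clamp",onz("top",T(*p),.085))
for p in[(86,407),(80,498),(218,408),(213,497),(355,408),(352,496)]:f("tip",onz("top",T(*p),.14))
a,b=onz("top",T(352,77),.17),onz("top",T(730,56),.17);f("board",a);f("",b);print(np.linalg.norm(a-b))
for p in[(497,78),(590,73)]:f("pack",onz("top",T(*p),.17))
print(tri(S(43,143),T(352,77)),tri(S(200,10),T(730,56)))
for p in[(108,83),(150,57)]: f("packS",onz("scene",S(*p),.17))
for s,t in[((66,398),(86,407)),((122,441),(80,498)),((137,337),(218,408)),((192,370),(213,497)),((205,272),(355,408)),((260,305),(352,496))]:print(tri(S(*s),T(*t)))
for p in[(318,206),(398,214),(389,274),(316,267)]:f("tray",onz("top",p,.045))
for p in[(257,219),(425,105)]:f("trayS",onz("scene",S(*p),.045))
E
```

```text
strip [0.4334 0.2685 0.075 ]
 [ 4.294e-01 -4.000e-04  7.500e-02]
0.2689450224233615
foot [0.4621 0.2739 0.016 ]
foot [ 0.4605 -0.0053  0.016 ]
foot [ 0.4009 -0.006   0.016 ]
foot [0.4037 0.2739 0.016 ]
clamp [0.4335 0.2138 0.085 ]
clamp [0.4327 0.1341 0.085 ]
clamp [0.4314 0.0532 0.085 ]
tip [0.46   0.2113 0.14  ]
tip [0.4062 0.2138 0.14  ]
tip [0.458  0.1328 0.14  ]
tip [0.4055 0.1352 0.14  ]
tip [0.4566 0.0515 0.14  ]
tip [0.4047 0.0533 0.14  ]
board [0.6503 0.0498 0.17  ]
 [ 0.6586 -0.1742  0.17  ]
0.22411741671792348
pack [ 0.648  -0.0361  0.17  ]
pack [ 0.6499 -0.0912  0.17  ]
(array([0.64992661, 0.04917127, 0.16511642]), np.float64(0.003914079337170177)) (array([ 0.65960931, -0.17489222,  0.16436647]), np.float64(0.0011213648410020062))
packS [ 0.6528 -0.0396  0.17  ]
packS [ 0.6468 -0.09    0.17  ]
(array([0.45981238, 0.21080267, 0.14215541]), np.float64(0.0001309074837729655))
(array([0.40386228, 0.21174157, 0.14240514]), np.float64(0.005199623188297131))
(array([0.45835572, 0.13321819, 0.13788772]), np.float64(0.0002801720122046455))
(array([0.4031543 , 0.13306478, 0.14528706]), np.float64(0.004627907484528894))
(array([0.45680315, 0.05153009, 0.14175178]), np.float64(0.0009328139058914077))
(array([0.40209155, 0.05144563, 0.14475572]), np.float64(0.00525604021548861))
tray [ 0.5142 -0.0728  0.045 ]
tray [ 0.4839 -0.3267  0.045 ]
tray [ 0.2967 -0.2901  0.045 ]
tray [ 0.3218 -0.0633  0.045 ]
trayS [ 0.5103 -0.0829  0.045 ]
trayS [ 0.4733 -0.3139  0.045 ]
```

```bash
cat > go.py <<'E'
from h import *
import sys
# usage: x y z zaxis_angle_deg -> shift and yaw
x,y,z,a=map(float,sys.argv[1:5]);s=telemetry.read_state();M=R.from_quat(s["orientation"]).as_matrix()
print("t",round(s["t"],2),"shift mm",(M.T@(np.array([x,y,z])-s["tool_pos"])*1e3).round(1),"yaw",round((np.degrees(np.arctan2(M[1,2],M[0,2]))-a+180)%360-180,1),"F",np.round(s["force"],1),"gap",round(s["finger_gap"],4),"q",np.round(s["joint_positions"],2))
E
python3 go.py .45 -.2 .223 -1; python3 - <<'E'
from h import *
for s,t in[((197,188),(250,118)),((218,382),(169,243)),((318,116),(396,127)),((293,377),(203,276))]:print(tri(s,t))
E
```

```text
t 0.1 shift mm [-361.9   -0.6 -265.5] yaw -70.3 F [0.6 0.2 0.3] gap 0.0878 q [-1.36  0.36  1.51  0.    1.27 -0.12]
(array([0.75090783, 0.11818538, 0.21567094]), np.float64(0.0003516047082198053))
(array([0.40242413, 0.38137472, 0.10523408]), np.float64(0.003964630783171412))
(array([ 0.72059715, -0.3021795 ,  0.20595536]), np.float64(0.005455170107941193))
(array([0.30149691, 0.27810057, 0.09270216]), np.float64(0.0021898914737250685))
```

Request:
arm_command([
  [-360,0,-265],
  [-360,0,-265],
  [-360,0,-265],
  [-360,0,-265],
  [-360,0,-265],
  [-360,0,-265],
  [-360,0,-265],
  [-360,0,-265],
  [-360,0,-265],
  [-360,0,-265],
  [-360,0,-265],
  [-360,0,-265],
], yaw=[-6,-12,-18,-24,-30,-36,-42,-48,-54,-60,-66,-70.3], fingers=[0,0,0,0,0,0,0,0,0,0,0,0], force=10)

```text
t: 1.1
tool_pos: [0.4507, -0.197, 0.2225]
orientation: [-0.497, 0.502, -0.502, 0.499]
force: [-0.1, -0.2, 0.4]
finger_gap: 0.0879
```

```bash
python3 go.py .430 .0525 .19 -0.9
```

```text
t 1.1 shift mm [-249.3   33.1  -22.6] yaw 0.5 F [-0.1 -0.2  0.4] gap 0.0879 q [-0.55  0.2   1.74  0.    1.2  -0.55]
```

Request:
arm_command([
  [-41,5,-4],
  [-82,10,-8],
  [-123,15,-12],
  [-164,20,-16],
  [-205,25,-20],
  [-249,30,-22.6],
  [-249,30,-22.6],
  [-249,60,-22.6],
  [-249,90,-22.6],
  [-249,118,-22.6],
  [-249,118,-22.6],
  [-249,118,-22.6],
], yaw=[0.5,0.5,0.5,0.5,0.5,0.5,0.5,0.5,0.5,0.5,0.5,0.5], fingers=[0,0,0,0,0,0,0,0,0,0,0,0])

```text
t: 2.1
tool_pos: [0.4287, 0.0474, 0.1039]
orientation: [-0.494, 0.508, -0.505, 0.492]
force: [-0.4, -0.1, 0.2]
finger_gap: 0.0882
```

```bash
python3 go.py .430 .0525 .1045 -0.9; python3 - <<'E'
from h import *
a=snap("scene","s1.png");b=snap("top","t1.png")
A=cv2.resize(a[235:355,235:355],(480,480),interpolation=2);B=cv2.resize(b[205:265,200:320],(800//2*2,400),interpolation=2)[:, :]
cv2.imwrite("pics/c1.png",A[:,:,::-1])
E
```

```text
t 2.1 shift mm [-5.2 -0.6  1.1] yaw -0.6 F [-0.4 -0.1  0.2] gap 0.0882 q [-0.05  0.28  2.   -0.    0.86 -0.02]
```

View pics/c1.png

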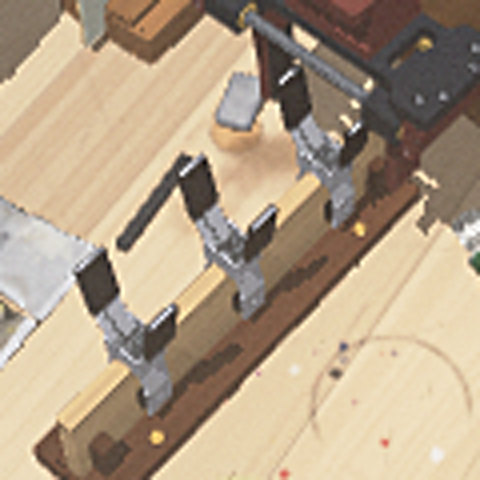

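The fingers stand either side of the right-hand clamp (at about (320,130) in the crop). I'll centre along y, then squeeze at 10 N, limited to 39 mm.

Request:
arm_command([
  [-5,0,1],
  [-5,0,1],
  [-5,0,1],
  [-5,0,1],
  [-5,0,1],
  [-5,0,1],
  [-5,0,1],
  [-5,0,1],
  [-5,0,1],
  [-5,0,1],
], yaw=[-0.6,-0.6,-0.6,-0.6,-0.6,-0.6,-0.6,-0.6,-0.6,-0.6], fingers=[0,0.2,0.4,0.555,0.555,0.555,0.555,0.555,0.555,0.555], force=10)

```text
t: 3.03
tool_pos: [0.4321, 0.0526, 0.1052]
orientation: [0.496, -0.503, 0.504, -0.497]
force: [-0.0, 0.3, 5.2]
finger_gap: 0.0394
```

```bash
python3 go.py .431 .134 .1045 -0.9
```

```text
t 3.03 shift mm [-81.4   0.7  -2.3] yaw 0.0 F [-0.   0.3  5.2] gap 0.0394 q [-0.04  0.28  1.99  0.    0.86 -0.02]
```

Tired (closed to 39 mm under 10 N). Open and slide along y to the middle clamp, with the open fingers straddling the row.

Request:
arm_command([
  [0,0,0],
  [0,0,0],
  [0,0,0],
  [-40,0,-1],
  [-81,0,-1],
  [-81,0,-1],
  [-81,0,-1],
  [-81,0,-1],
  [-81,0,-1],
  [-81,0,-1],
  [-81,0,-1],
  [-81,0,-1],
], yaw=[0,0,0,0,0,0,0,0,0,0,0,0], fingers=[0.3,0,0,0,0,0.2,0.4,0.555,0.555,0.555,0.555,0.555], force=10)

```text
t: 4.03
tool_pos: [0.4321, 0.1327, 0.1051]
orientation: [0.495, -0.504, 0.504, -0.496]
force: [0.1, 0.2, 4.8]
finger_gap: 0.0394
```

```bash
python3 go.py .432 .213 .1045 -0.9
```

```text
t 4.03 shift mm [-80.3   0.6  -1.5] yaw -0.1 F [0.1 0.2 4.8] gap 0.0394 q [0.14 0.31 1.96 0.   0.88 0.16]
```

Request:
arm_command([
  [0,0,0],
  [0,0,0],
  [0,0,0],
  [-40,0,0],
  [-80,0,0],
  [-80,0,0],
  [-80,0,0],
  [-80,0,0],
  [-80,0,0],
  [-80,0,0],
  [-80,0,0],
  [-80,0,0],
], yaw=[0,0,0,0,0,0,0,0,0,0,0,0], fingers=[0.3,0,0,0,0,0.2,0.4,0.555,0.555,0.555,0.555,0.555], force=10)

```text
t: 5.03
tool_pos: [0.4326, 0.2129, 0.1049]
orientation: [-0.496, 0.504, -0.504, 0.496]
force: [-1.0, 0.4, 4.2]
finger_gap: 0.056
```

```bash
python3 go.py .432 .213 .1045 -0.9
```

```text
t 5.03 shift mm [-0.1  0.4 -0.6] yaw -0.1 F [-1.   0.4  4.2] gap 0.056 q [0.31 0.34 1.89 0.   0.91 0.33]
```

It holds 56 mm at 10 N, so this is the strong one. Squeeze it with 22 N to about 39 mm.

Request:
arm_command([
  [0,0,0],
  [0,0,0],
  [0,0,0],
  [0,0,0],
  [0,0,0],
], yaw=[0,0,0,0,0], fingers=[0.555,0.555,0.555,0.555,0.555], force=22)

```text
t: 5.45
tool_pos: [0.4338, 0.2137, 0.1064]
orientation: [0.495, -0.504, 0.504, -0.497]
force: [-3.0, 0.2, 19.4]
finger_gap: 0.0395
```

Request:
arm_command([
  [0,-10,0],
  [0,-20,0],
  [0,-35,0],
  [0,-55,0],
  [0,-80,0],
  [0,-110,0],
  [0,-145,0],
  [0,-185,0],
  [0,-185,0],
  [0,-185,0],
], yaw=[0,0,0,0,0,0,0,0,0,0], fingers=[0.555,0.555,0.555,0.555,0.555,0.555,0.555,0.555,0.555,0.555], force=24)

```text
t: 6.28
tool_pos: [0.4342, 0.2136, 0.2916]
orientation: [0.494, -0.503, 0.505, -0.498]
force: [-1.0, -0.5, -1.4]
finger_gap: 0.039
```

```bash
python3 go.py .6545 -.0625 .285 2.1
```

```text
t 6.28 shift mm [272.6   7.3 224.6] yaw -3.0 F [-1.  -0.5 -1.4] gap 0.039 q [ 0.31  0.13  1.65 -0.    1.36  0.33]
```

Request:
arm_command([
  [10,0,8],
  [33,0,27],
  [63,0,52],
  [93,0,77],
  [123,0,102],
  [153,0,127],
  [183,0,152],
  [213,0,176],
  [243,0,200],
  [262,4,216],
  [272.6,5,224.6],
  [272.6,5,224.6],
], yaw=[0,-0.3,-0.6,-1,-1.3,-1.6,-2,-2.3,-2.6,-3,-3,-3], fingers=[0.555,0.555,0.555,0.555,0.555,0.555,0.555,0.555,0.555,0.555,0.555,0.555])

```text
t: 7.28
tool_pos: [0.6531, -0.0647, 0.2814]
orientation: [0.509, -0.493, 0.49, -0.507]
force: [0.5, 0.2, -0.7]
finger_gap: 0.0392
```

Request:
arm_command([
  [0,0,0],
  [0,0,0],
  [0,0,0],
], yaw=[0,0,0], fingers=[0.555,0.555,0.555])

```text
t: 7.53
tool_pos: [0.652, -0.0607, 0.2847]
orientation: [0.51, -0.491, 0.49, -0.509]
force: [-0.6, 0.1, -0.5]
finger_gap: 0.0393
```

```bash
python3 go.py .6545 -.0625 .285 2.1; python3 - <<'E'
from h import *
a=snap("scene","s2.png");b=snap("top","t2.png")
A=cv2.resize(a[110:250,210:340],None,fx=3.5,fy=4,interpolation=2)
B=cv2.resize(b[130:180,270:355],None,fx=4,fy=4,interpolation=2)
C=np.zeros((560,800,3),np.uint8);C[:A.shape[0],:A.shape[1]]=A;C[:B.shape[0],460:460+B.shape[1]]=B
cv2.imwrite("pics/c2.png",C[:,:,::-1])
E
```

```text
t 7.53 shift mm [ 1.9 -0.3  2.4] yaw 0.1 F [-0.6  0.1 -0.5] gap 0.0393 q [-0.2   0.39  1.3   0.    1.45 -0.24]
```

View pics/c2.png

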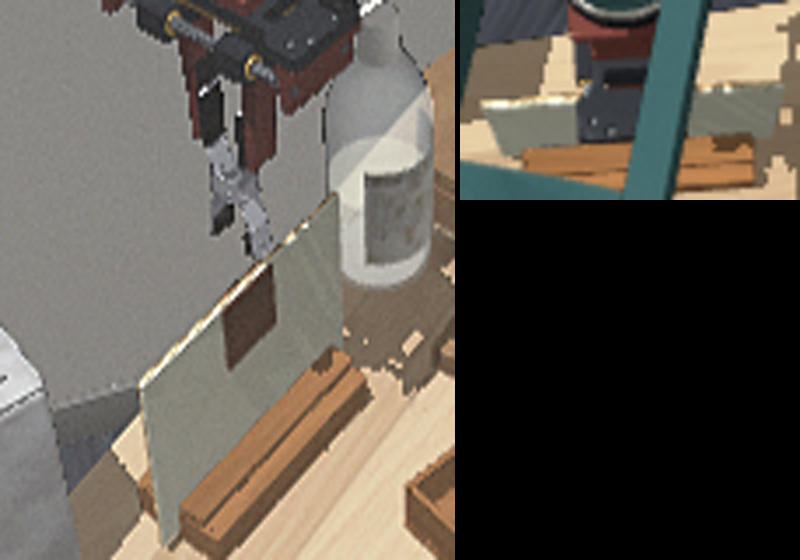

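The clamp hangs upright with its jaws open just above the packing. Near jaw end is at crop (263,255), far one at (218,230). I'll check their midpoint against the packing in the same camera.

```bash
python3 - <<'E'
from h import *
for p in[(263,255),(218,230)]:print(onz("scene",(210+p[0]/3.5,110+p[1]/4),.211))
for p in[(222,315),(273,265),(138,385),(337,195)]:print(onz("scene",(210+p[0]/3.5,110+p[1]/4),.17))
E
```

```text
[ 0.62598281 -0.0577161   0.211     ]
[ 0.6667419  -0.05396868  0.211     ]
[ 0.64269874 -0.02857284  0.17      ]
[ 0.64566409 -0.08648971  0.17      ]
[0.64558048 0.05312365 0.17      ]
[ 0.65451285 -0.16946574  0.17      ]
```

Request:
arm_command([
  [1.5,5,3.4],
  [1.5,15,3.4],
  [1.5,25,3.4],
  [1.5,25,3.4],
  [1.5,25,3.4],
], yaw=[0,0,0,0,0], fingers=[0.555,0.555,0.555,0.555,0.555])

```text
t: 8.05
tool_pos: [0.6556, -0.0635, 0.2581]
orientation: [0.51, -0.492, 0.49, -0.509]
force: [-0.2, 0.1, -1.3]
finger_gap: 0.0393
```

```bash
python3 go.py .6555 -.0625 .2015 2.1
```

```text
t 8.05 shift mm [-1.  56.6  0.1] yaw 0.0 F [-0.2  0.1 -1.3] gap 0.0393 q [-0.2   0.42  1.33  0.    1.4  -0.24]
```

Request:
arm_command([
  [-1,8,0],
  [-1,16,0],
  [-1,24,0],
  [-1,31,0],
  [-1,38,0],
  [-1,44,0],
  [-1,49,0],
  [-1,51,0],
  [-1,51,0],
], yaw=[0,0,0,0,0,0,0,0,0], fingers=[0.555,0.555,0.555,0.555,0.555,0.555,0.555,0.555,0.555])

```text
t: 8.8
tool_pos: [0.6562, -0.0627, 0.208]
orientation: [0.509, -0.491, 0.49, -0.509]
force: [-0.1, 0.1, -2.1]
finger_gap: 0.039
```

```bash
python3 go.py .6555 -.0625 .2015 2.1
```

```text
t 8.8 shift mm [-0.2  6.5 -0.7] yaw 0.0 F [-0.1  0.1 -2.1] gap 0.039 q [-0.2   0.46  1.39  0.    1.3  -0.24]
```

No contact and no side force. I'll creep down to the seat.

Request:
arm_command([
  [0,2,0],
  [0,4,0],
  [0,5,0],
  [0,6,0],
  [0,6,0],
], yaw=[0,0,0,0,0], fingers=[0.555,0.555,0.555,0.555,0.555])

```text
t: 9.22
tool_pos: [0.6565, -0.0627, 0.2026]
orientation: [-0.509, 0.491, -0.491, 0.509]
force: [0.6, -0.4, -0.6]
finger_gap: 0.0393
```

Request:
arm_command([
  [0,1,0],
  [0,2,0],
  [0,2,0],
], yaw=[0,0,0], fingers=[0.555,0.555,0.555])

```text
t: 9.47
tool_pos: [0.6568, -0.0628, 0.2017]
orientation: [-0.509, 0.49, -0.491, 0.509]
force: [-1.5, -0.5, 4.2]
finger_gap: 0.0395
```

Contact at about 5 N, at the expected height. Release.

Request:
arm_command([
  [0,0,0],
  [0,0,0],
  [0,0,0],
  [0,0,0],
  [0,0,0],
  [0,0,0],
  [0,0,0],
], yaw=[0,0,0,0,0,0,0], fingers=[0.5,0.44,0.38,0.2,0,0,0])

```text
t: 10.05
tool_pos: [0.6568, -0.0627, 0.2008]
orientation: [-0.509, 0.491, -0.491, 0.509]
force: [-1.0, -0.2, 0.9]
finger_gap: 0.0771
```

Request:
arm_command([
  [0,-15,0],
  [0,-40,0],
  [0,-80,0],
  [30,-90,-30],
  [60,-90,-60],
  [90,-90,-95],
  [90,-90,-95],
], yaw=[0,0,0,0,0,0,0], fingers=[0,0,0,0,0,0,0], force=10)

```text
t: 10.63
tool_pos: [0.5612, -0.1596, 0.2914]
orientation: [0.51, -0.491, 0.491, -0.508]
force: [0.1, 0.1, -0.8]
finger_gap: 0.0874
```

```bash
python3 go.py .431 .1335 .20 -0.9; python3 - <<'E'
from h import *
a=snap("scene","s3.png");A=cv2.resize(a[120:260,210:340],None,fx=4,fy=4,interpolation=2);cv2.imwrite("pics/c3.png",A[:,:,::-1])
E
```

```text
t 10.63 shift mm [-297.6   90.9 -119.9] yaw 2.9 F [ 0.1  0.1 -0.8] gap 0.0874 q [-0.39  0.28  1.45 -0.    1.41 -0.43]
```

View pics/c3.png

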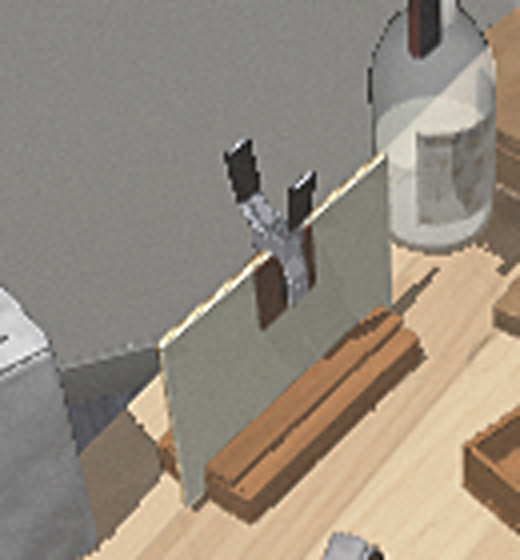

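The strong clamp sits upright astride the middle of the packing, jaw on the dark wood at (292,285). Now the tired ones.

```bash
python3 go.py .431 .0527 .19 -0.9
```

```text
t 10.68 shift mm [-216.   101.1 -124. ] yaw 2.8 F [-0.8 -1.2  0. ] gap 0.0874 q [-0.39  0.28  1.45 -0.    1.41 -0.43]
```

Request:
arm_command([
  [-25,10,-15],
  [-55,25,-32],
  [-85,40,-50],
  [-115,55,-66],
  [-145,70,-84],
  [-175,85,-101],
  [-200,95,-115],
  [-216,100,-124],
  [-216,120,-124],
  [-216,150,-124],
  [-216,180,-124],
  [-216,187,-124],
], yaw=[0.3,0.6,1,1.3,1.6,2,2.3,2.8,2.8,2.8,2.8,2.8], fingers=[0,0,0,0,0,0,0,0,0,0,0,0])

```text
t: 11.68
tool_pos: [0.4312, 0.0562, 0.1007]
orientation: [-0.498, 0.504, -0.501, 0.496]
force: [-1.3, -0.8, 0.3]
finger_gap: 0.0879
```

Request:
arm_command([
  [0,0,0],
  [0,0,0],
  [0,0,0],
  [0,0,0],
  [0,0,0],
  [0,0,0],
  [0,0,0],
  [0,0,0],
], yaw=[0,0,0,0,0,0,0,0], fingers=[0,0,0.2,0.4,0.555,0.555,0.555,0.555], force=9)

```text
t: 12.35
tool_pos: [0.433, 0.055, 0.104]
orientation: [0.497, -0.503, 0.503, -0.497]
force: [0.2, 0.2, 3.1]
finger_gap: 0.0512
```

```bash
python3 go.py .431 .0527 .1045 -0.9
```

```text
t 12.35 shift mm [ 2.3 -0.5 -2. ] yaw 0.2 F [0.2 0.2 3.1] gap 0.0512 q [-0.03  0.29  1.99  0.    0.86 -0.02]
```

Request:
arm_command([
  [0,0,0],
  [0,0,0],
  [0,0,0],
], yaw=[0,0,0], fingers=[0.555,0.555,0.555], force=10)

```text
t: 12.6
tool_pos: [0.434, 0.0548, 0.1047]
orientation: [0.497, -0.502, 0.503, -0.497]
force: [-1.2, -2.1, 11.9]
finger_gap: 0.0398
```

Request:
arm_command([
  [0,0,0],
  [0,-8,0],
  [0,-20,0],
  [0,-40,0],
  [0,-60,0],
  [0,-85,0],
  [0,-85,0],
], yaw=[0,0,0,0,0,0,0], fingers=[0.555,0.555,0.555,0.555,0.555,0.555,0.555])

```text
t: 13.18
tool_pos: [0.4356, 0.0551, 0.1925]
orientation: [0.495, -0.501, 0.505, -0.499]
force: [0.2, -0.1, 0.1]
finger_gap: 0.0392
```

```bash
python3 go.py .369 -.188 .19 -6.8;  python3 go.py .404 -.188 .19 -6.8; python3 go.py .404 -.188 .19 83
```

```text
t 13.18 shift mm [243.9   2.1 -63.7] yaw 6.1 F [ 0.2 -0.1  0.1] gap 0.0392 q [-0.03  0.16  1.88  0.    1.09 -0.02]
t 13.18 shift mm [243.4   2.3 -28.8] yaw 6.1 F [ 0.2 -0.1  0.1] gap 0.0392 q [-0.03  0.16  1.88  0.    1.09 -0.02]
t 13.18 shift mm [243.4   2.3 -28.8] yaw -83.7 F [ 0.2 -0.1  0.1] gap 0.0392 q [-0.03  0.16  1.88  0.    1.09 -0.02]
```

Request:
arm_command([
  [10,0,-3],
  [35,0,-9],
  [65,0,-16],
  [95,0,-23],
  [125,0,-30],
  [155,0,-37],
  [185,0,-44],
  [215,0,-51],
  [235,20,-56],
  [244,50,-58],
  [244,80,-58],
  [244,100,-58],
], yaw=[0,0.5,1,1.5,2,3,4,5,6,6,6,6], fingers=[0.555,0.555,0.555,0.555,0.555,0.555,0.555,0.555,0.555,0.555,0.555,0.555])

```text
t: 14.18
tool_pos: [0.3694, -0.1881, 0.0857]
orientation: [-0.47, 0.53, -0.527, 0.469]
force: [-1.1, 0.4, -1.4]
finger_gap: 0.0394
```

Request:
arm_command([
  [0,2,0],
  [0,4,0],
  [0,6,0],
  [0,6,0],
], yaw=[0,0,0,0], fingers=[0.555,0.555,0.555,0.555])

```text
t: 14.52
tool_pos: [0.3725, -0.1885, 0.0832]
orientation: [0.47, -0.528, 0.528, -0.47]
force: [0.2, -0.2, 0.1]
finger_gap: 0.0391
```

Request:
arm_command([
  [0,0,0],
  [0,0,0],
  [0,0,0],
  [0,0,0],
  [0,0,0],
  [0,0,0],
  [0,0,0],
  [0,-20,0],
  [0,-60,0],
  [0,-100,0],
  [0,-110,0],
  [0,-110,0],
], yaw=[0,0,0,0,0,0,0,0,0,0,0,0], fingers=[0.45,0.35,0.25,0.1,0,0,0,0,0,0,0,0])

```text
t: 15.52
tool_pos: [0.3743, -0.1898, 0.1959]
orientation: [0.469, -0.526, 0.531, -0.471]
force: [-0.0, -0.5, -0.2]
finger_gap: 0.0882
```

```bash
python3 go.py .431 .1335 .19 -0.9; python3 - <<'E'
from h import *
a=snap("top","t4.png");A=cv2.resize(a[195:285,190:410],None,fx=3.5,fy=3.5,interpolation=2);cv2.imwrite("pics/c4.png",A[:,:,::-1])
E
```

```text
t 15.52 shift mm [-327.7    4.8   18.7] yaw -5.8 F [-0.  -0.5 -0.2] gap 0.0882 q [-0.63  0.12  1.92  0.    1.1  -0.52]
```

View pics/c4.png

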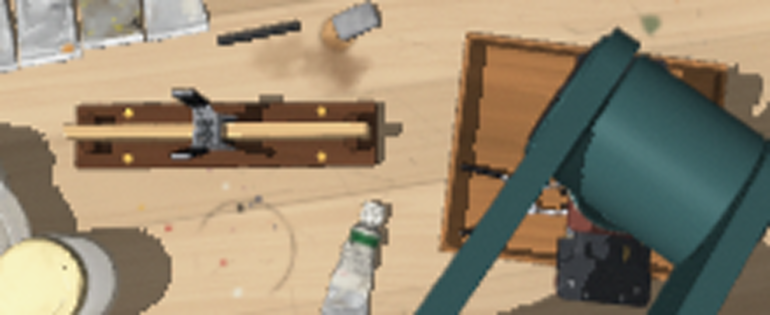

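The first tired clamp has toppled over inside the tray (seen at (465-570,165-215)). The last one is still on the strip at (205,130).

Request:
arm_command([
  [-20,0,1],
  [-55,0,3],
  [-95,0,5],
  [-135,0,8],
  [-175,0,10],
  [-215,0,12],
  [-255,0,15],
  [-290,0,17],
  [-315,0,18],
  [-327.7,5,18.7],
  [-327.7,5,18.7],
  [-327.7,5,18.7],
], yaw=[-1,-2,-3,-4,-5,-5.8,-5.8,-5.8,-5.8,-5.8,-5.8,-5.8], fingers=[0,0,0,0,0,0,0,0,0,0,0,0])

```text
t: 16.57
tool_pos: [0.4272, 0.1351, 0.1858]
orientation: [-0.498, 0.504, -0.502, 0.495]
force: [-0.1, -0.1, 0.1]
finger_gap: 0.0878
```

```bash
python3 go.py .431 .1325 .1045 -0.9; python3 - <<'E'
from h import *
a=snap("top","t5.png");A=cv2.resize(a[195:285,300:410],None,fx=5,fy=5,interpolation=2);cv2.imwrite("pics/c5.png",A[:,:,::-1])
E
```

```text
t 16.57 shift mm [ 2.5 81.3  4.2] yaw 0.1 F [-0.1 -0.1  0.1] gap 0.0878 q [ 0.15  0.18  1.87 -0.    1.09  0.17]
```

View pics/c5.png

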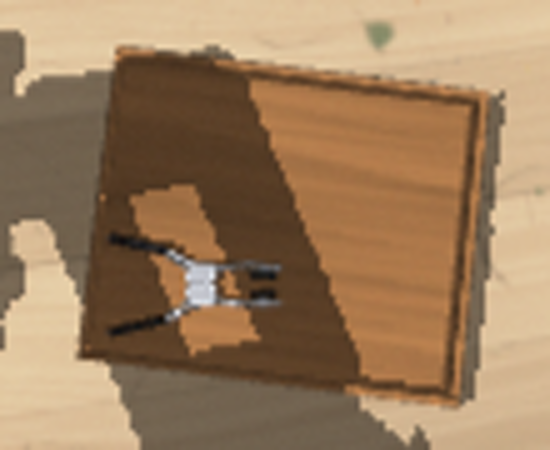

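It lies flat in the tray at crop (110-280, 235-335). The second goes in the upper part, at about crop (290,150).

Request:
arm_command([
  [2,25,4],
  [2,55,4],
  [2,81,4],
  [2,81,4],
  [2,81,4],
  [2,81,4],
  [2,81,4],
  [2,81,4],
  [2,81,4],
  [2,81,4],
  [2,81,4],
  [2,81,4],
], yaw=[0,0,0,0,0,0,0,0,0,0,0,0], fingers=[0,0,0,0,0.2,0.4,0.555,0.555,0.555,0.555,0.555,0.555], force=10)

```text
t: 17.62
tool_pos: [0.434, 0.1329, 0.1079]
orientation: [0.496, -0.503, 0.504, -0.497]
force: [-0.4, -1.6, 13.3]
finger_gap: 0.0405
```

Request:
arm_command([
  [0,0,0],
  [0,-8,0],
  [0,-20,0],
  [0,-40,0],
  [0,-60,0],
  [0,-85,0],
  [0,-85,0],
], yaw=[0,0,0,0,0,0,0], fingers=[0.555,0.555,0.555,0.555,0.555,0.555,0.555])

```text
t: 18.2
tool_pos: [0.4354, 0.1336, 0.1958]
orientation: [0.494, -0.502, 0.505, -0.498]
force: [0.1, 0.5, -1.0]
finger_gap: 0.0396
```

```bash
python3 - <<'E'
from h import *
print(onz("top",(358,225),.006))
E
python3 go.py .445 -.195 .19 -6.8
```

```text
[ 0.45473255 -0.201991    0.006     ]
t 18.2 shift mm [328.4   5.4  14.5] yaw 5.9 F [ 0.1  0.5 -1. ] gap 0.0396 q [0.15 0.18 1.85 0.   1.11 0.16]
```

Request:
arm_command([
  [15,0,1],
  [50,0,3],
  [90,0,6],
  [130,0,9],
  [170,0,11],
  [210,0,14],
  [250,0,17],
  [290,0,20],
  [318,0,22],
  [331,15,22],
  [331,45,22],
  [331,75,22],
], yaw=[0,0.5,1,1.5,2,3,4,5,6,6,6,6], fingers=[0.555,0.555,0.555,0.555,0.555,0.555,0.555,0.555,0.555,0.555,0.555,0.555])

```text
t: 19.2
tool_pos: [0.4505, -0.2001, 0.1162]
orientation: [0.468, -0.529, 0.531, -0.469]
force: [-0.1, -0.0, -1.8]
finger_gap: 0.039
```

Request:
arm_command([
  [0,15,0],
  [0,27,0],
  [0,32,0],
  [0,34,0],
  [0,34,0],
], yaw=[0,0,0,0,0], fingers=[0.555,0.555,0.555,0.555,0.555])

```text
t: 19.62
tool_pos: [0.4495, -0.198, 0.0823]
orientation: [-0.469, 0.529, -0.529, 0.469]
force: [0.1, -0.1, -0.6]
finger_gap: 0.0394
```

Request:
arm_command([
  [0,0,0],
  [0,0,0],
  [0,0,0],
  [0,0,0],
  [0,0,0],
  [0,0,0],
  [0,0,0],
  [0,-20,0],
  [0,-60,0],
  [0,-100,0],
  [0,-140,0],
  [0,-160,0],
], yaw=[0,0,0,0,0,0,0,0,0,0,0,0], fingers=[0.45,0.35,0.25,0.1,0,0,0,0,0,0,0,0])

```text
t: 20.62
tool_pos: [0.4514, -0.1993, 0.2474]
orientation: [0.468, -0.527, 0.531, -0.47]
force: [0.4, 0.6, -0.5]
finger_gap: 0.088
```

Request:
arm_command([
  [-40,0,0],
  [-80,0,0],
  [-120,0,0],
  [-160,0,0],
  [-200,0,0],
  [-240,0,0],
  [-280,0,0],
  [-320,0,0],
  [-350,0,0],
  [-350,0,0],
], yaw=[0,0,0,0,0,0,0,0,0,0], fingers=[0,0,0,0,0,0,0,0,0,0])

```text
t: 21.45
tool_pos: [0.492, 0.1542, 0.2428]
orientation: [-0.469, 0.529, -0.528, 0.471]
force: [0.2, 0.0, 0.0]
finger_gap: 0.0878
```

```bash
python3 - <<'E'
from h import *
a=snap("top","t6.png");A=cv2.resize(a[130:285,195:425],None,fx=3.4,fy=3.4,interpolation=2);cv2.imwrite("pics/c6.png",A[:,:,::-1])
E
```

```text
(no output)
```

View pics/c6.png

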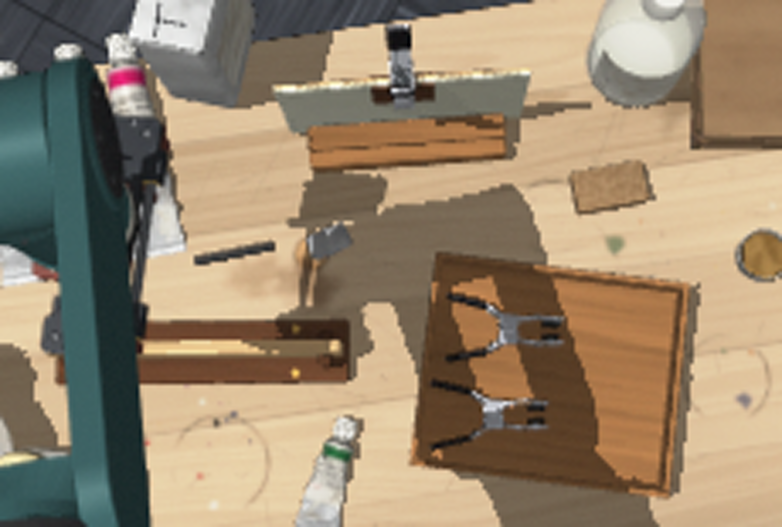

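Both tired clamps lie in the tray at (505,325) and (490,410). The strong one is on the packing at (400,80), the bystanders are where they were, and the arm is clear.

```bash
python3 -c "
from workcell import workorder; print(workorder.hand_in())"
```

```text
the job is handed in; nothing more can be done
None
```

The strong clamp is clipped over the packing in the middle of the board's top edge, and both tired clamps are in the tray. I handed the job in at about 21.5 s of the 72 s allowed.

- **Finding the strong clamp:** I squeezed all three at up to 10 N. Those at y ≈ 0.053 and 0.133 closed to 39 mm, so they are tired. The one at y ≈ 0.213 held at 56 mm. It opened to 39 mm at 22 N, and I held it with up to 24 N while moving it.
- **Clipping:** It touched home at about 5 N, close to the expected height, and I let go there. The pictures afterwards show it upright in the middle, with the visible jaw on the dark packing. The far jaw and the bite force I did not check separately.
- **Tray and the rest:** Both tired clamps toppled when let go and lie flat inside the tray. In the last top view the other things looked undisturbed and the arm was clear with no force on it.

No check failed. The scene and top cameras differed by about 5 mm in x at the board, so I set the x position from the jaws and packing seen together in the scene view.

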